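# Zero the brass shop's tally counter

## Robot

A 6-joint arm with a two-finger parallel gripper is mounted at the origin on the work surface. World frame = base frame: x ahead of the robot, y to its left, z up, the work surface at z = 0. Lengths are in m, angles in degrees, forces in N, time in s.
With the tool pointing down it reaches from about 0.325 to 0.775 m from the base axis. Payload 5.5 kg.
Tool frame: the origin (TCP) lies on the centre line of the jaws, within the pads' length; the fingertips stand 8 mm ahead of it and the grasp point (between the pads) lies 11 mm behind it; z points along the fingers, y is the direction in which the jaws open and shut (so a half turn about z gives the same grasp; the last joint's range is limited). The gripper opens to 88 mm and grips with 3 to 60 N. Pads are 20 mm wide; open, the fingers measure 115 mm over their backs; the gripper's body (75 mm by 178 mm) begins 61 mm behind the grasp point.
Start: joints at [67.053, 5.22, 70.514, -0, 104.267, -3.249], TCP at [0.202, 0.565, 0.204] pointing down, gripper open.
Joint ranges: [-164.24, 164.24], [-49.07, 125.15], [9.68, 141.18], [-86.29, 266.29], [3.28, 154.24], [-151.56, 151.56]. Speed limits (degrees/s): [147.25, 147.25, 172.46, 180, 180, 180].

## Interface

Orientations are given as a 3x3 rotation matrix whose columns are the frame's x, y, z axes.
In Python, from cell import manip gives the robot as it stands.
- The arm moves only by the tool send_rows, never from a script. Its argument "moves" is a list of rows, each an object with "grip": the gripper's target within -1 to 1 (fully open at 1, half-way at 0, shut at -1); "travel": the shift along the tool's x, y, z in mm, a list of three; "delta_rot": the turn, a rotation vector about the tool's x, y, z in degrees, a list of three. A call has 1 to 5 rows; each row is the pose to reach, as a shift and turn from the pose commanded when the call began, along the tool's axes at that moment; what a row does not reach only later rows make up. A row lasts 1/8 s, in which the tool goes at most 62.5 mm and 10.7 degrees, less where a joint would pass 70% of its speed; a pose out of reach is approached as far as the arm can. A call with a gripper value outside its range is refused whole. The fingers move at their own pace and stop on an object; "grip_force" is the grip in N (left out, the last holds). Time passes only in rows, so rows that repeat a pose let the fingers close. It gives the time, the measured TCP pose, the force and the opening at its end, in the units of the state.
- manip.read_state(): the state, without advancing time (a new reading comes with each control period).
- manip.get_image(name): name is "scene" or "top"; returns (picture, depth): 384x512x3 uint8, blue, green, red; 384x512 float32, m along the optical axis (not along the pixel's ray), 0 where there is no reading.
- manip.calibration(name): a dict with "intrinsics" (3x3 intrinsics, pixels), "pose" (4x4, takes a point from camera to world coordinates). Camera axes: x right, y up, looking along -z (the intrinsics and any distortion apply to the point x, -y, -z); pixel columns grow to the right and rows downward; lengths in m; the calibration is good to about 2 mm. A picture is of the moment at which its call begins. calibration takes no time and is no camera call.
- manip.job_done(): hands the job in, once; it reports no verdict.
The state is a dict: "time_s": time; "joints": joint angles; "dq": joint speeds; "joint_torque": joint torques, N m; "tcp_pos": TCP position; "orientation": TCP orientation; "contact_force": force on the tool from outside, world axes, zero at the start; "wrist_torque": the same for the moment, N m; "finger_gap": opening from 0.0 (shut) to 1.0 (fully open).
Only numpy, scipy, OpenCV 4.12 (cv2) and the standard library are available. Lean on these libraries where they do the work, as an engineer would, in place of code of your own. Each camera call takes 0.05 s, during which the arm holds its last target.

## Task

Zero the shop's tally counter for the new day: with a fingertip, gently flick the lugs of its thumbwheel counter-clockwise (seen from above) until the lug that carries the round stud rests one click short of the pointer on the rear post, then flick it one click more so that it has clicked home right at the pointer. Do not spin it past the pointer or bring it round the other way. Do not lift the counter or push it about, and leave the brassware around it alone.

Things in the scene. Friction and masses are not known exactly. Their poses are not given: they have to be found in the camera images.
- counter: the tally counter, loose on four rubber feet, about 1 kg. Origin on the table straight under the wheel's axle; x axis points level from the axle to the rear post, z up. Grey base plate x = -47 to +103 mm, y = +-62 mm, top 16 mm above the table. Rear post: grey block, x = 74 to 100 mm, 84 mm wide, top 71 mm up. The open front (-x) side is free for a finger and faces the robot within 29 deg.
- wheel_centre (a point): point on the vertical axle at half the height of the lugs, 41 mm above the table; axes as the counter's, not turning with the wheel. Wheel: brass disc, 82 mm diameter, with six radial lugs 60 deg apart, 9 mm thick, reaching to 62 mm from the axle, 28 to 54 mm above the table (12 mm clear of the base plate). At rest one lug points to the pointer and one straight to the front (-x).
- pointer (a point): tip of the small steel pointer on the rear post's front face, 63 mm from the axle, 67 mm above the table
- stud (a point): centre of the top of the round brass stud, 14 mm diameter, that stands on one lug only, 46 mm from the axle, its top 66 mm above the table; it turns with the wheel
- tally_wheel (a joint): wheel angle, rad, growing counter-clockwise from above; 0: stud lug at the pointer (goal). One click = 1.047 (60 deg). Starts 2, 3 or 4 clicks short: -2.09, -3.14 or -4.19. A spring catch holds each click: 0.3 to 1.5 N at a lug's end moves it; pushed past half a click it snaps on to the next click and stops there; pushed less it springs back.
- lamp: brass oil lamp, loose bystander, 72 mm diameter, 156 mm tall; origin at the centre of its underside, z up; it stands 0.19 m or more from the axle
- bell: brass hand bell standing mouth down, loose bystander, 60 mm diameter, 102 mm tall; origin at the centre of its underside, z up; 0.19 m or more from the axle
- diya: small copper bowl, loose bystander, 72 mm diameter, 40 mm tall; origin at the centre of its underside, z up; 0.19 m or more from the axle
Mind the look-alikes: they are no part of the job. There is more than one size of the counter; the job needs the middle-sized.

How it is judged (in metres and radians):
On the way:
1. the wheel rests in the click just before the pointer (value of joint tally_wheel between -1.2 and -0.9 rad and velocity of joint tally_wheel between -0.3 and 0.3 rad/s), for 0.2 s.
At the end, for the whole second after the job is handed in: The wheel rests with its stud lug at the pointer (joint within 0.15 rad of 0), having first rested one click short; the counter stands level within 30 mm of where it was, and lamp, bell and bowl stand upright within 20 mm of where they were (value of joint tally_wheel between -0.15 and 0.15 rad and velocity of joint tally_wheel between -0.1 and 0.1 rad/s and distance of counter from where it was at the start of the episode below 0.03 m and angle between counter's own z axis and vertical below 0.05 rad and distance of each of lamp, bell, diya from where it was at the start of the episode below 0.02 m and angle between each of lamp, bell, diya's own z axis and vertical below 0.1 rad); the robot touches nothing.
It fails at once if the wheel is turned more than half a click past the pointer (value of joint tally_wheel above 0.6 rad).
It fails at once if the wheel is turned clockwise, a click or more beyond the farthest start (value of joint tally_wheel below -4.95 rad).
It fails at once if the counter is forced or gripped hard (over 20 N) (contact force between the fingers and counter above 20 N).
It fails at once if the counter is lifted, tipped or pushed away (height (world z) of counter above 0.012 m or angle between counter's own z axis and vertical above 0.15 rad or distance of counter from where it was at the start of the episode above 0.04 m).
It fails at once if the brassware is lifted, knocked over or pushed away (distance of any of lamp, bell, diya from where it was at the start of the episode above 0.03 m or angle between any of lamp, bell, diya's own z axis and vertical above 0.3 rad).
It also fails if it takes over 69 s, if anything falls off the work surface, if the arm or the gripper's body presses on something with over 40 N, if the wrist force passes 120 N, or if a joint passes its speed limit or range.

## Working session

There is one attempt and no reset: what is moved stays moved. The work goes in short steps, Python scripts to look and compute and a tool call to move; the robot and the scene stay as the last step left them, time stands still between calls to the robot, and variables do not carry over. Pictures are saved under pics/ and viewed, and the job is handed in when it is done.

Besides the shell and the picture viewer there is one more tool, called after "Emit:" by a JSON object that holds its "name" and its "arguments". send_rows: Moves the arm, as the interface text tells. Its arguments: {"type":"object","properties":{"moves":{"type":"array"},"grip_force":{"type":"number"}},"required":["moves"]}

```bash
mkdir -p pics; ls; python3 - <<'E'
from cell import manip
import cv2,numpy as np
print(manip.read_state())
for n in("scene","top"):
    p,d=manip.get_image(n); cv2.imwrite(f"pics/{n}0.png",p); np.save(f"{n}0.npy",d)
    c=manip.calibration(n); print(n,c)
E
```

```text
pics
{'time_s': 0.0, 'joints': array([ 6.70544795e+01,  5.26358805e+00,  7.05818336e+01,  1.84831634e-03,
        1.04267593e+02, -3.24964095e+00]), 'dq': array([-0.04752399, -0.12447665,  0.07818332, -0.07181415,  0.07402142,
       -0.04160066]), 'joint_torque': array([-1.79395887e-03, -4.46455264e+01, -4.06437457e+01,  6.95744553e-02,
        2.97107769e-02, -1.82624972e-04]), 'tcp_pos': array([0.2020842 , 0.56458325, 0.20270237]), 'orientation': array([[-9.41497397e-01,  3.37019311e-01, -7.97769974e-04],
       [ 3.37020225e-01,  9.41495679e-01, -1.80421378e-03],
       [ 1.43042100e-04, -1.96752719e-03, -9.99998054e-01]]), 'contact_force': array([-0.39447272,  0.53625324, -0.2175487 ]), 'wrist_torque': array([ 0.03369936, -0.00744834, -0.02161883]), 'finger_gap': 1.0022908430670352}
scene {'intrinsics': array([[435.37191134,   0.        , 247.23015609],
       [  0.        , 435.37191134, 197.13318814],
       [  0.        ,   0.        ,   1.        ]]), 'pose': array([[ 0.08906273, -0.55524379,  0.82690517,  1.36387123],
       [ 0.99597594,  0.05797138, -0.06834652, -0.03219599],
       [-0.00998785,  0.82966478,  0.55817255,  0.6435323 ],
       [ 0.        ,  0.        ,  0.        ,  1.        ]])}
top {'intrinsics': array([[391.00675397,   0.        , 256.54854305],
       [  0.        , 391.00675397, 193.41775202],
       [  0.        ,   0.        ,   1.        ]]), 'pose': array([[ 0.00218485,  0.9954892 , -0.09484973,  0.45295427],
       [-0.99998155,  0.00163735, -0.00584979,  0.03609746],
       [-0.0056681 ,  0.09486076,  0.99547441,  1.12999465],
       [ 0.        ,  0.        ,  0.        ,  1.        ]])}
```

View pics/scene0.png

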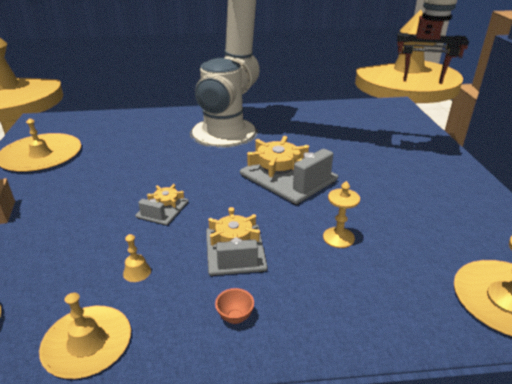

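View pics/top0.png

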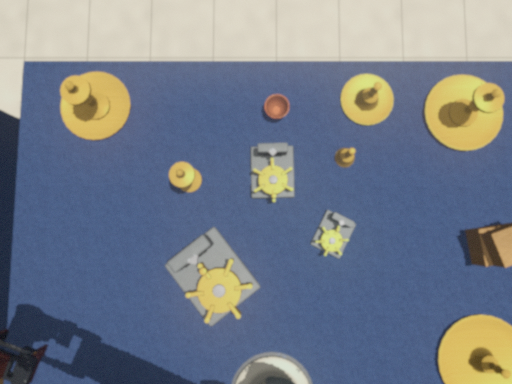

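The candidates in the top view are the large counter at (219,290), the middle one at (272,180) and the small one at (331,240). The middle plate measures about 44x56 px, or roughly 124x150 mm, so it fits. I'll confirm it in a crop and measure.

```bash
cat > h.py <<'E'
import cv2,numpy as np
from cell import manip
def cloud(n,d):
    c=manip.calibration(n);K=c["intrinsics"];P=c["pose"]
    v,u=np.mgrid[:d.shape[0],:d.shape[1]]
    X=(u-K[0,2])/K[0,0]*d;Y=-(v-K[1,2])/K[1,1]*d
    return np.stack([X,Y,-d],-1)@P[:3,:3].T+P[:3,3]
def proj(n,p):
    c=manip.calibration(n);K=c["intrinsics"];P=c["pose"]
    q=(np.atleast_2d(p)-P[:3,3])@P[:3,:3]; q=q*[1,-1,-1]
    r=q@K.T; return r[:,:2]/r[:,2:]
def crop(n,p,x0,x1,y0,y1,s,f):
    cv2.imwrite(f,cv2.resize(p[y0:y1,x0:x1],None,fx=s,fy=s,interpolation=cv2.INTER_CUBIC))
E
python3 - <<'E'
from h import *
pt=cv2.imread("pics/top0.png");ps=cv2.imread("pics/scene0.png")
a=cv2.resize(pt[130:210,232:312],None,fx=6,fy=6,interpolation=cv2.INTER_CUBIC)
crop("top",pt,232,312,130,210,7,"pics/ct.png")
crop("scene",ps,190,280,195,285,6,"pics/cs.png")
W=cloud("top",np.load("top0.npy"))
R=W[130:210,232:312].reshape(-1,3);C=pt[130:210,232:312].reshape(-1,3).astype(int)
z=R[:,2];
# plate: z 10..22mm
for lo,hi in((.010,.022),(.064,.078),(.047,.06),(.06,.07)):
    m=(z>lo)&(z<hi); r=R[m]; print(lo,m.sum(),np.median(r,0), r.min(0),r.max(0), cv2.minAreaRect((r[:,:2]*1000).astype(np.float32)))
brass=(C[:,2]-C[:,0]>60)
m=brass&(z>.045)&(z<.06); r=R[m]; print("wheel",m.sum(),r.mean(0),cv2.minEnclosingCircle((r[:,:2]*1000).astype(np.float32)))
print("table z",np.median(W[150:200,205:235,2]))
for nm,(u0,u1,v0,v1) in dict(lamp=(165,205,155,200),bell=(332,360,142,170),diya=(260,294,90,124)).items():
    r=W[v0:v1,u0:u1].reshape(-1,3); r=r[r[:,2]>.02]; print(nm,len(r),r.mean(0),r[:,2].max(),cv2.minEnclosingCircle((r[:,:2]*1000).astype(np.float32)))
E
```

```text
0.01 1075 [0.63832188 0.00690807 0.01626894] [ 0.54863372 -0.06484133  0.01000732] [0.69750791 0.05903612 0.02196043] ((622.903076171875, -2.628711700439453), (148.37599182128906, 123.4798583984375), 0.4157322943210602)
0.064 327 [6.79370184e-01 7.28201309e-05 7.09915046e-02] [ 0.54439439 -0.04144757  0.06418747] [0.69451533 0.04139628 0.0762507 ] ((619.419677734375, 0.7618827819824219), (82.81132507324219, 149.84693908691406), 89.3621597290039)
0.047 807 [ 5.96224806e-01 -5.08600907e-04  5.28910917e-02] [ 0.53428594 -0.05593558  0.04713392] [0.67018508 0.05243825 0.05992329] ((602.6427612304688, -1.4324569702148438), (136.82431030273438, 106.09334564208984), 2.355085611343384)
0.06 120 [ 0.6715023  -0.00260209  0.06824903] [ 0.54439439 -0.04412781  0.06005144] [0.69451533 0.04139628 0.06999501] ((619.7090454101562, -1.4447097778320312), (150.88522338867188, 83.22407531738281), 1.2945371866226196)
wheel 685 [ 0.59556803 -0.00122085  0.05258272] ((594.6922607421875, -1.6966558694839478), 60.418121337890625)
table z 0.00024326170699562333
lamp 535 [0.59611752 0.23396086 0.14055924] 1.1299946485453545 ((535.739501953125, 151.21023559570312), 141.7899169921875)
bell 218 [ 0.66131153 -0.20595883  0.05951154] 1.1299946485453545 ((561.4642333984375, -97.30831146240234), 171.9637908935547)
diya 242 [ 0.80686623 -0.01430045  0.06039566] 1.1299946485453545 ((648.4364013671875, 7.370948791503906), 197.58163452148438)
```

View pics/ct.png

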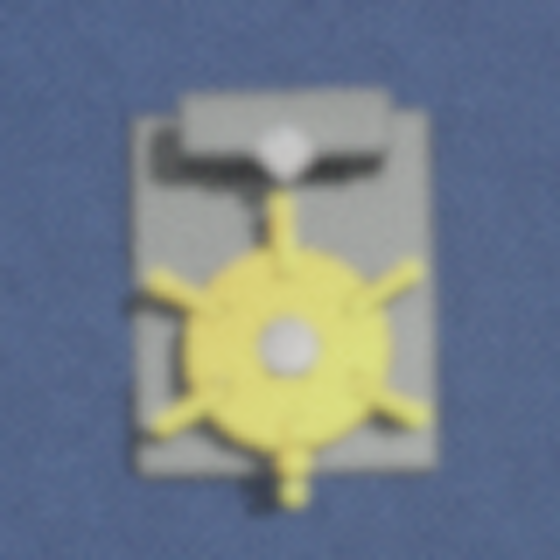

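View pics/cs.png

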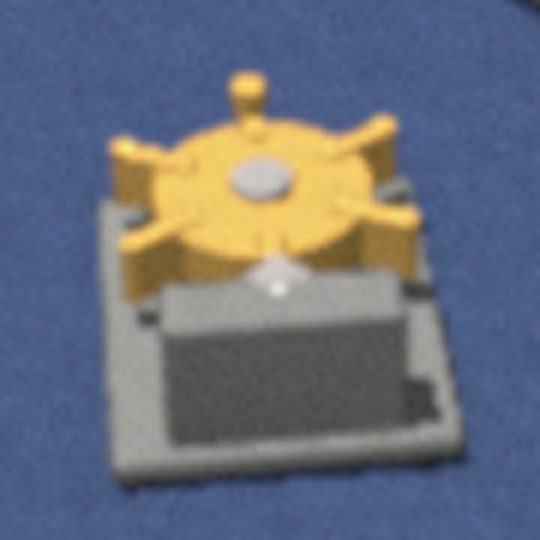

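The crop confirms that the middle counter is the right size (plate 148x123 mm, post 83 mm wide). The stud sits on the front lug at crop (290,470), opposite the pointer at (285,150), so the wheel is at -3.14 and needs 3 clicks. The axle is at about (0.595, -0.002) and the yaw is about 1°. Next I'll work out the first move.

```bash
python3 - <<'E'
from h import *
pt=cv2.imread("pics/top0.png");W=cloud("top",np.load("top0.npy"))
R=W[130:210,232:312].reshape(-1,3);C=pt[130:210,232:312].reshape(-1,3).astype(int);z=R[:,2]
br=(C[:,2]-C[:,0]>60)
m=br&(z>.060)&(z<.07);print("stud",m.sum(),R[m].mean(0))
m=(~br)&(z>.050)&(R[:,0]<.62)&(z<.09);print("hub",m.sum(),R[m].mean(0))
s=manip.read_state();Rm=s["orientation"]
t=np.array([.537,.066,.202])-s["tcp_pos"];print(t,1000*Rm.T@t)
yaw=np.degrees(np.arctan2(Rm[1,1],Rm[0,1]));print("turn world z",91-yaw)
E
```

```text
stud 19 [ 0.55097476 -0.00550729  0.06570041]
hub 89 [ 0.587629   -0.00546335  0.05617245]
[ 0.33487915 -0.49862364 -0.00081674] [-483.34723383 -356.57223783    1.39325899]
turn world z 20.697522262694036
```

Emit:
{"name": "send_rows", "arguments": {"moves": [{"grip":1,"travel":[-40,-30,0],"delta_rot":[0,0,-5]},{"grip":1,"travel":[-90,-66,0],"delta_rot":[0,0,-10]},{"grip":1,"travel":[-140,-103,0],"delta_rot":[0,0,-15]},{"grip":1,"travel":[-190,-140,0],"delta_rot":[0,0,-20.7]},{"grip":1,"travel":[-240,-177,0],"delta_rot":[0,0,-20.7]}]}}

```text
time_s: 0.72
tcp_pos: [0.3691, 0.3155, 0.2034]
orientation: [[-1.0, -0.019, -0.0], [-0.019, 1.0, -0.0], [0.0, -0.0, -1.0]]
contact_force: [1.4, 0.9, -0.2]
finger_gap: 1.004
```

```bash
cat > g.py <<'E'
import sys
from h import *
s=manip.read_state();Rm=s["orientation"]
t=np.array([float(a) for a in sys.argv[1:4]])-s["tcp_pos"]
print(s["time_s"],s["tcp_pos"],s["contact_force"]);print("tool mm",(1000*Rm.T@t).round(1),"yaw",np.degrees(np.arctan2(Rm[1,1],Rm[0,1])),Rm[2])
E
python3 g.py .537 .066 .202
```

```text
0.725 [0.36912506 0.31553777 0.20341462] [ 1.378803    0.87963008 -0.22115237]
tool mm [-163.1 -252.7    1.4] yaw 91.0868479139698 [ 2.60074937e-04 -2.53982344e-04 -9.99999934e-01]
```

Emit:
{"name": "send_rows", "arguments": {"moves": [{"grip":1,"travel":[-33,-50,0],"delta_rot":[0,0,0]},{"grip":1,"travel":[-66,-101,0],"delta_rot":[0,0,0]},{"grip":1,"travel":[-99,-152,0],"delta_rot":[0,0,0]},{"grip":1,"travel":[-131,-203,0],"delta_rot":[0,0,0]},{"grip":1,"travel":[-163,-253,0],"delta_rot":[0,0,0]}]}}

```text
time_s: 1.35
tcp_pos: [0.5366, 0.0654, 0.2035]
orientation: [[-1.0, -0.017, -0.0], [-0.017, 1.0, 0.0], [0.0, 0.0, -1.0]]
contact_force: [0.6, 0.2, 0.7]
finger_gap: 0.997
```

Emit:
{"name": "send_rows", "arguments": {"moves": [{"grip":1,"travel":[0,0,30],"delta_rot":[0,0,0]},{"grip":1,"travel":[0,0,60],"delta_rot":[0,0,0]},{"grip":1,"travel":[0,0,90],"delta_rot":[0,0,0]},{"grip":1,"travel":[0,0,90],"delta_rot":[0,0,0]}]}}

```text
time_s: 1.85
tcp_pos: [0.5341, 0.0671, 0.1105]
orientation: [[-1.0, -0.017, -0.006], [-0.017, 1.0, -0.0], [0.006, -0.0, -1.0]]
contact_force: [-0.2, 1.1, 0.2]
finger_gap: 1.003
```

```bash
python3 g.py .537 .066 .040; python3 - <<'E'
from h import *
for n in("scene","top"):
    p,d=manip.get_image(n); cv2.imwrite(f"pics/{n}1.png",p)
    if n=="top": crop(n,p,200,320,110,230,5,"pics/ct1.png")
    else: crop(n,p,170,300,130,280,4,"pics/cs1.png")
E
```

```text
1.85 [0.53406009 0.06705029 0.11054472] [-0.16028013  1.14015772  0.22772806]
tool mm [-3.4 -1.1 70.5] yaw 90.99349300404927 [ 6.31822978e-03 -2.73221134e-04 -9.99980002e-01]
```

View pics/ct1.png

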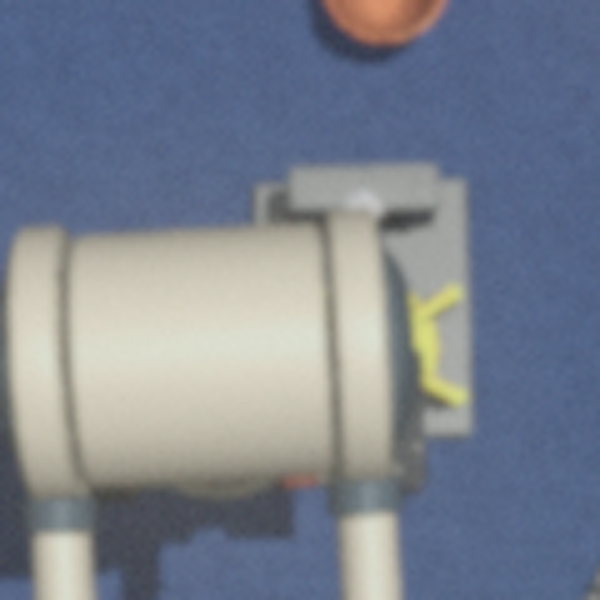

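View pics/cs1.png

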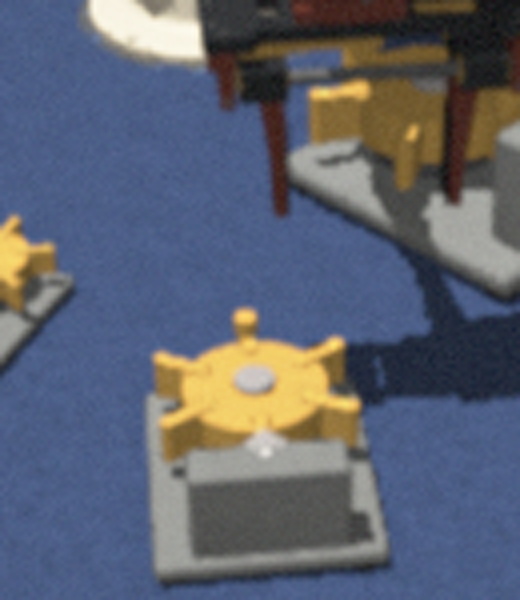

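```bash
python3 - <<'E'
from h import *
W=cloud("top",np.load("top0.npy")); r=W[220:335,150:270].reshape(-1,3); r=r[(r[:,2]>.008)&(r[:,2]<.2)]
print(r.max(0),r.min(0))
for lo,hi in((.0,.05),(.05,.09),(.09,.2)):
  for x in np.arange(.40,.54,.02):
    q=r[(abs(r[:,0]-x)<.01)&(r[:,2]>lo)&(r[:,2]<hi)]
    if len(q)>2: print(lo,round(x,2),q[:,1].min().round(3),q[:,1].max().round(3),q[:,2].max().round(3))
E
```

```text
[0.46305684 0.33657004 0.1078131 ] [0.19213918 0.02110033 0.00816275]
0.0 0.4 0.103 0.19 0.045
0.0 0.42 0.123 0.171 0.047
0.0 0.44 0.137 0.194 0.046
0.0 0.46 0.152 0.182 0.027
0.05 0.4 0.171 0.193 0.087
0.05 0.42 0.163 0.17 0.088
0.05 0.44 0.172 0.18 0.085
0.09 0.4 0.17 0.253 0.108
0.09 0.42 0.164 0.226 0.105
0.09 0.44 0.173 0.201 0.104
```

The large counter is clear of the fingers' path (its x stays below 0.465), so I'll descend.

Emit:
{"name": "send_rows", "arguments": {"moves": [{"grip":1,"travel":[0,0,25],"delta_rot":[0,0,0]},{"grip":1,"travel":[0,0,50],"delta_rot":[0,0,0]},{"grip":1,"travel":[0,0,71],"delta_rot":[0,0,0]},{"grip":1,"travel":[0,0,71],"delta_rot":[0,0,0]},{"grip":1,"travel":[0,0,71],"delta_rot":[0,0,0]}]}}

```text
time_s: 2.58
tcp_pos: [0.5371, 0.0674, 0.045]
orientation: [[-1.0, -0.018, 0.003], [-0.018, 1.0, 0.0], [-0.003, 0.0, -1.0]]
contact_force: [0.1, -0.3, 0.3]
finger_gap: 1.0
```

```bash
python3 g.py .537 .066 .040; python3 - <<'E'
from h import *
p,d=manip.get_image("scene"); crop("scene",p,170,300,150,280,5,"pics/cs2.png")
E
```

```text
2.575 [0.53705979 0.06737592 0.04502195] [ 0.06563442 -0.2680079   0.25798167]
tool mm [ 0.1 -1.4  5. ] yaw 91.0083927508168 [-2.91978432e-03  1.22720454e-04 -9.99995730e-01]
```

View pics/cs2.png

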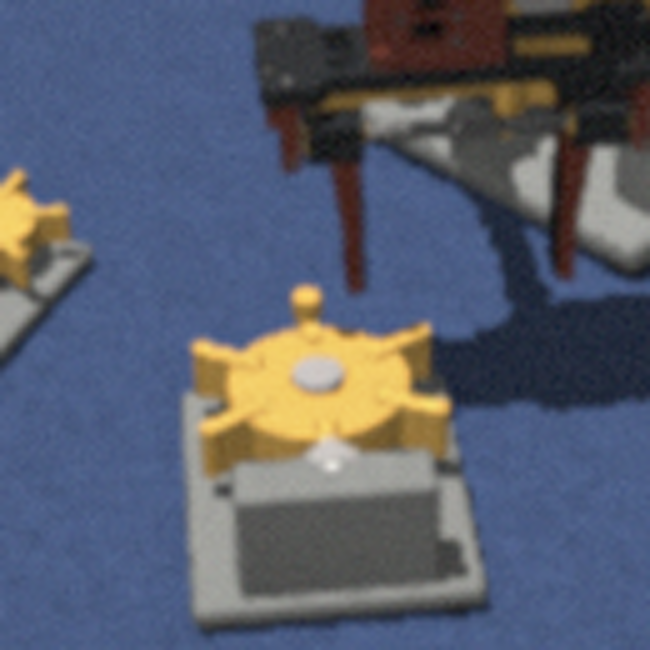

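```bash
python3 - <<'E'
from h import *
print(proj("scene",[[.537,.017,.037],[.537,.117,.037],[.551,-.0045,.066],[.596,-.0025,.056]]))
s=manip.read_state();print(s["tcp_pos"],s["time_s"])
p,d=manip.get_image("scene");W=cloud("scene",d)
r=W[175:215,225:255].reshape(-1,3);c=p[175:215,225:255].reshape(-1,3).astype(int)
m=(c[:,2]-c[:,0]>20)&(c[:,1]<60)&(r[:,2]<.08)
for q in sorted(r[m].tolist(),key=lambda q:q[2])[:12]: print(np.round(q,4))
E
```

```text
[[239.34013577 214.64364362]
 [281.389828   212.08324419]
 [230.17060901 208.58565676]
 [232.36597196 223.92406771]]
[0.53715332 0.06734506 0.04511059] 2.625
[0.548  0.0206 0.0665]
[0.5509 0.0205 0.0713]
[0.5513 0.0182 0.0718]
[0.55   0.0183 0.0737]
[0.5511 0.0205 0.0743]
[0.5501 0.0206 0.0763]
[0.5513 0.0183 0.0774]
[0.5491 0.0207 0.0785]
[0.5498 0.0184 0.0791]
```

```bash
python3 - <<'E'
from h import *
for z in(.037,.045,.055,.06): print(z,proj("scene",[[.547,.0165,z],[.527,.0165,z]]).round(1))
p,d=manip.get_image("scene");W=cloud("scene",d)
for v in range(194,218): print(v,[tuple(p[v,u]) for u in(239,240,241)],W[v,240].round(3),W[v,241].round(3))
E
```

```text
0.037 [[239.4 217.2]
 [238.8 212.2]]
0.045 [[239.4 214.4]
 [238.7 209.4]]
0.055 [[239.3 210.9]
 [238.7 206. ]]
0.06 [[239.2 209.2]
 [238.6 204.2]]
194 [(np.uint8(38), np.uint8(41), np.uint8(69)), (np.uint8(28), np.uint8(37), np.uint8(68)), (np.uint8(38), np.uint8(43), np.uint8(66))] [0.549 0.019 0.103] [0.551 0.021 0.104]
195 [(np.uint8(39), np.uint8(40), np.uint8(66)), (np.uint8(36), np.uint8(38), np.uint8(74)), (np.uint8(43), np.uint8(40), np.uint8(66))] [0.553 0.019 0.103] [0.547 0.021 0.099]
196 [(np.uint8(42), np.uint8(39), np.uint8(65)), (np.uint8(25), np.uint8(35), np.uint8(68)), (np.uint8(36), np.uint8(42), np.uint8(69))] [0.548 0.019 0.097] [0.551 0.021 0.099]
197 [(np.uint8(47), np.uint8(38), np.uint8(67)), (np.uint8(35), np.uint8(40), np.uint8(73)), (np.uint8(42), np.uint8(44), np.uint8(71))] [0.552 0.019 0.097] [0.551 0.021 0.096]
198 [(np.uint8(47), np.uint8(43), np.uint8(67)), (np.uint8(27), np.uint8(32), np.uint8(69)), (np.uint8(37), np.uint8(37), np.uint8(65))] [0.553 0.018 0.095] [0.551 0.021 0.093]
199 [(np.uint8(50), np.uint8(43), np.uint8(64)), (np.uint8(30), np.u
[... 2664 characters left out ...]
nt8(77)), (np.uint8(136), np.uint8(97), np.uint8(77)), (np.uint8(135), np.uint8(94), np.uint8(77))] [ 0.481  0.022 -0.002] [ 0.481  0.025 -0.003]
215 [(np.uint8(112), np.uint8(93), np.uint8(88)), (np.uint8(116), np.uint8(92), np.uint8(84)), (np.uint8(123), np.uint8(94), np.uint8(92))] [ 0.486  0.022 -0.002] [ 0.482  0.024 -0.005]
216 [(np.uint8(73), np.uint8(101), np.uint8(123)), (np.uint8(85), np.uint8(107), np.uint8(127)), (np.uint8(98), np.uint8(120), np.uint8(144))] [0.558 0.017 0.049] [ 0.491  0.024 -0.002]
217 [(np.uint8(79), np.uint8(153), np.uint8(197)), (np.uint8(84), np.uint8(158), np.uint8(202)), (np.uint8(87), np.uint8(169), np.uint8(214))] [0.566 0.017 0.051] [0.564 0.019 0.05 ]
```

The visible fingertip sits at z≈0.063, but the state implies 0.037. The tip may extend as the jaws close. I'll close them here, in free space at y≈0.067, and compare.

Emit:
{"name": "send_rows", "arguments": {"moves": [{"grip":-1,"travel":[0,0,0],"delta_rot":[0,0,0]},{"grip":-1,"travel":[0,0,0],"delta_rot":[0,0,0]},{"grip":-1,"travel":[0,0,0],"delta_rot":[0,0,0]},{"grip":-1,"travel":[0,0,0],"delta_rot":[0,0,0]},{"grip":-1,"travel":[0,0,0],"delta_rot":[0,0,0]}], "grip_force": 10}}

```text
time_s: 3.35
tcp_pos: [0.5359, 0.0672, 0.0428]
orientation: [[-1.0, -0.017, -0.0], [-0.017, 1.0, -0.0], [0.0, -0.0, -1.0]]
contact_force: [-0.1, -0.2, 0.0]
finger_gap: 0.468
```

```bash
python3 - <<'E'
from h import *
p,d=manip.get_image("scene"); crop("scene",p,190,310,150,250,6,"pics/cs3.png");W=cloud("scene",d)
s=manip.read_state();t=s["tcp_pos"];print(t,s["finger_gap"],proj("scene",t+[.01,0,-.008]))
r=W[160:225,230:290].reshape(-1,3);m=(r[:,0]>.52)&(r[:,1]>.035)&(r[:,2]<.12)&(r[:,2]>.02);q=r[m];q=q[np.argsort(q[:,2])]
print(q[:10].round(4));
for lo in np.arange(.03,.12,.01):
    k=q[(q[:,2]>lo)&(q[:,2]<lo+.01)]
    if len(k):print(lo.round(2),len(k),k.min(0).round(3),k.max(0).round(3))
E
```

```text
[0.53592553 0.06723399 0.04279542] 0.42351552692496347 [[260.9608694  216.33843322]]
[[0.5687 0.0508 0.0308]
 [0.5709 0.0482 0.0327]
 [0.5709 0.0459 0.0329]
 [0.5682 0.0485 0.0335]
 [0.5698 0.0507 0.0345]
 [0.5711 0.0459 0.0359]
 [0.576  0.0431 0.037 ]
 [0.5728 0.0434 0.0374]
 [0.5698 0.0484 0.0376]
 [0.5747 0.041  0.039 ]]
0.03 13 [0.568 0.041 0.031] [0.576 0.051 0.04 ]
0.04 19 [0.567 0.036 0.041] [0.585 0.051 0.05 ]
0.05 29 [0.544 0.036 0.05 ] [0.595 0.091 0.058]
0.06 29 [0.535 0.039 0.061] [0.551 0.097 0.07 ]
0.07 31 [0.533 0.039 0.07 ] [0.551 0.097 0.08 ]
0.08 32 [0.532 0.039 0.08 ] [0.551 0.097 0.09 ]
0.09 36 [0.53  0.039 0.09 ] [0.552 0.099 0.1  ]
0.1 44 [0.53  0.036 0.1  ] [0.552 0.101 0.109]
0.11 54 [0.526 0.035 0.11 ] [0.553 0.102 0.12 ]
```

View pics/cs3.png

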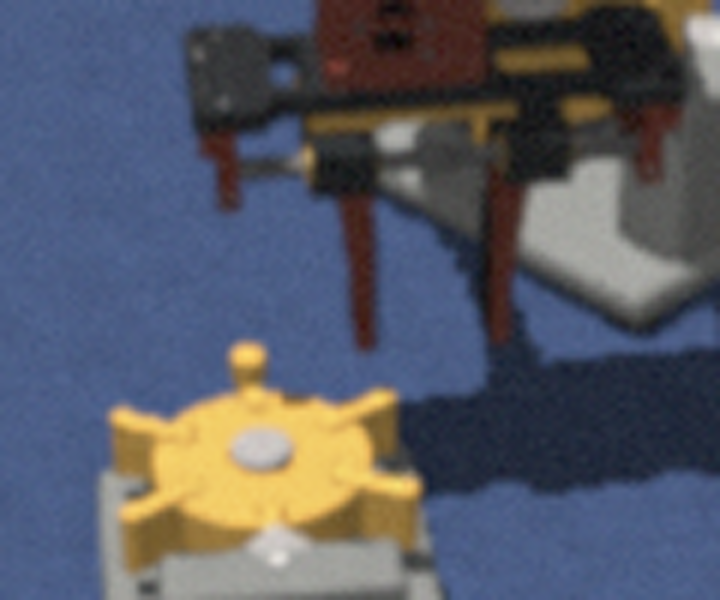

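The jaws slide in parallel and the visible tip stays about 15 mm above the TCP, so the picture and the stated geometry disagree by about 23 mm. TCP z≈0.027 works for both: the tip would be at 0.019 (stated) or about 0.043 (seen), in front of the plate either way. I'll reopen and go there.

Emit:
{"name": "send_rows", "arguments": {"moves": [{"grip":1,"travel":[0,0,0],"delta_rot":[0,0,0]},{"grip":1,"travel":[0,0,0],"delta_rot":[0,0,0]},{"grip":1,"travel":[0,0,5],"delta_rot":[0,0,0]},{"grip":1,"travel":[0,0,10],"delta_rot":[0,0,0]},{"grip":1,"travel":[0,0,16],"delta_rot":[0,0,0]}]}}

```text
time_s: 4.03
tcp_pos: [0.5358, 0.0672, 0.0263]
orientation: [[-1.0, -0.017, -0.0], [-0.017, 1.0, -0.0], [0.0, -0.0, -1.0]]
contact_force: [0.4, 0.5, 0.0]
finger_gap: 0.954
```

Emit:
{"name": "send_rows", "arguments": {"moves": [{"grip":1,"travel":[0,0,0],"delta_rot":[0,0,0]},{"grip":1,"travel":[0,0,0],"delta_rot":[0,0,0]},{"grip":1,"travel":[0,0,0],"delta_rot":[0,0,0]}]}}

```text
time_s: 4.4
tcp_pos: [0.5361, 0.0672, 0.0271]
orientation: [[-1.0, -0.017, 0.0], [-0.017, 1.0, -0.0], [-0.0, -0.0, -1.0]]
contact_force: [-0.5, -0.5, -0.1]
finger_gap: 0.995
```

Emit:
{"name": "send_rows", "arguments": {"moves": [{"grip":1,"travel":[0,-3,0],"delta_rot":[0,0,0]},{"grip":1,"travel":[0,-7,0],"delta_rot":[0,0,0]},{"grip":1,"travel":[0,-11,0],"delta_rot":[0,0,0]},{"grip":1,"travel":[0,-15,0],"delta_rot":[0,0,0]},{"grip":1,"travel":[0,-18,0],"delta_rot":[0,0,0]}]}}

```text
time_s: 5.03
tcp_pos: [0.5361, 0.0491, 0.0268]
orientation: [[-1.0, -0.017, -0.0], [-0.017, 1.0, 0.0], [0.0, 0.0, -1.0]]
contact_force: [-0.9, 0.9, 1.1]
finger_gap: 0.998
```

```bash
cat > look.py <<'E'
import sys
from h import *
s=manip.read_state();print(s["time_s"],s["tcp_pos"],s["contact_force"],s["finger_gap"])
p,d=manip.get_image("scene"); cv2.imwrite(f"pics/full{sys.argv[1]}.png",p);crop("scene",p,190,310,150,280,4,f"pics/l{sys.argv[1]}.png")
E
python3 look.py 1
```

```text
5.025 [0.53610013 0.04905496 0.02679953] [-0.93542353  0.90288898  1.09285644] 0.9982855881950684
```

View pics/l1.png

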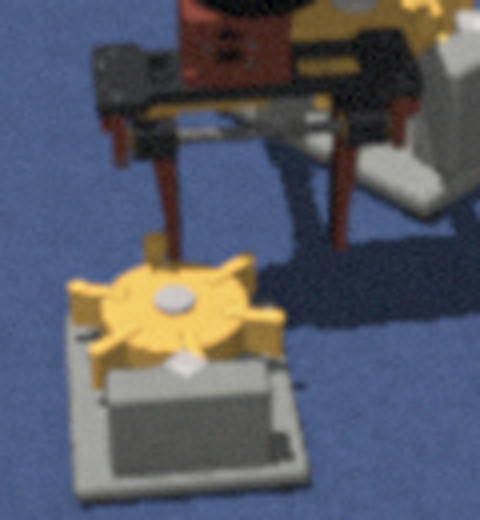

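The finger is on the lug and the wheel has turned about 10°, with the stud at crop (155,245). That matches the stated finger back, so I'll continue past half a click.

Emit:
{"name": "send_rows", "arguments": {"moves": [{"grip":1,"travel":[0,-4,0],"delta_rot":[0,0,0]},{"grip":1,"travel":[0,-8,0],"delta_rot":[0,0,0]},{"grip":1,"travel":[0,-12,0],"delta_rot":[0,0,0]},{"grip":1,"travel":[0,-16,0],"delta_rot":[0,0,0]},{"grip":1,"travel":[0,-20,0],"delta_rot":[0,0,0]}]}}

```text
time_s: 5.7
tcp_pos: [0.5365, 0.0288, 0.0268]
orientation: [[-1.0, -0.017, -0.0], [-0.017, 1.0, -0.0], [0.0, -0.0, -1.0]]
contact_force: [-0.2, 0.3, -0.9]
finger_gap: 0.999
```

```bash
python3 look.py 2
```

```text
5.7 [0.53653311 0.02875609 0.02678757] [-0.15735038  0.3081578  -0.91268233] 0.9990309648953424
```

View pics/l2.png

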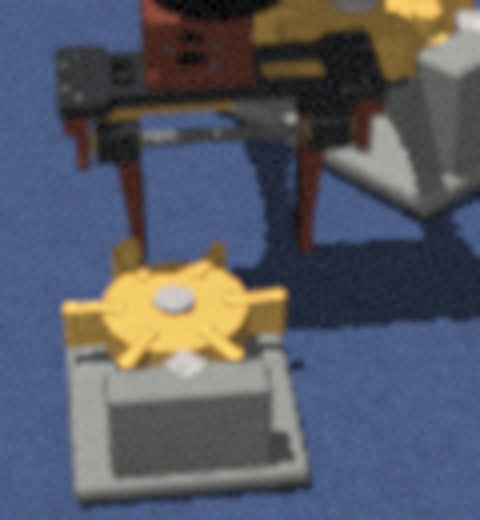

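The wheel is right at about half a click, with lugs level left and right. A few mm more should do it.

Emit:
{"name": "send_rows", "arguments": {"moves": [{"grip":1,"travel":[0,-3,0],"delta_rot":[0,0,0]},{"grip":1,"travel":[0,-5,0],"delta_rot":[0,0,0]},{"grip":1,"travel":[0,-5,0],"delta_rot":[0,0,0]}]}}

```text
time_s: 6.12
tcp_pos: [0.5367, 0.0241, 0.0268]
orientation: [[-1.0, -0.017, 0.0], [-0.017, 1.0, -0.0], [-0.0, -0.0, -1.0]]
contact_force: [0.2, -0.2, 0.4]
finger_gap: 1.001
```

```bash
python3 look.py 3
```

```text
6.125 [0.53671155 0.02406643 0.02684218] [ 0.19371047 -0.16818583  0.40997526] 1.0010891451163773
```

View pics/l3.png

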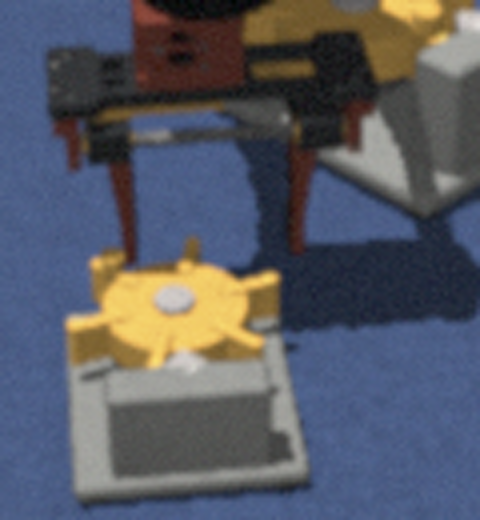

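Emit:
{"name": "send_rows", "arguments": {"moves": [{"grip":1,"travel":[0,0,0],"delta_rot":[0,0,0]},{"grip":1,"travel":[0,0,0],"delta_rot":[0,0,0]},{"grip":1,"travel":[10,0,0],"delta_rot":[0,0,0]},{"grip":1,"travel":[28,0,0],"delta_rot":[0,0,0]},{"grip":1,"travel":[28,0,0],"delta_rot":[0,0,0]}]}}

```text
time_s: 6.8
tcp_pos: [0.5078, 0.0238, 0.0268]
orientation: [[-1.0, -0.018, -0.0], [-0.018, 1.0, -0.0], [0.0, -0.0, -1.0]]
contact_force: [-0.0, -0.2, 0.2]
finger_gap: 0.999
```

```bash
python3 look.py 4
```

```text
6.8 [0.5077893  0.02381326 0.02684408] [-0.00127747 -0.18896346  0.15324868] 0.9988073176022023
```

View pics/l4.png

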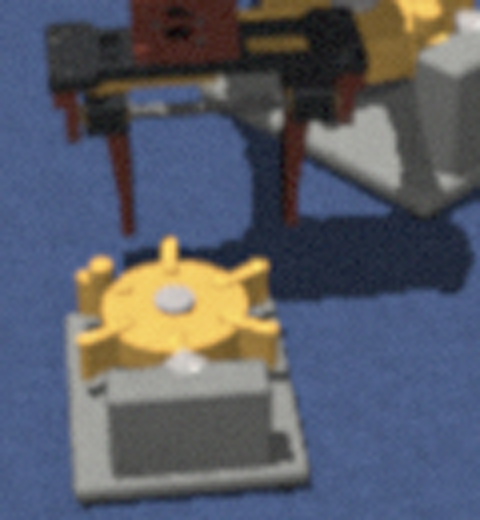

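The wheel has gone one click: the stud lug is now at front-left, crop (98,265), and a plain lug is at the front. I'll go round and flick again.

Emit:
{"name": "send_rows", "arguments": {"moves": [{"grip":1,"travel":[0,22,0],"delta_rot":[0,0,0]},{"grip":1,"travel":[0,43,0],"delta_rot":[0,0,0]},{"grip":1,"travel":[-5,43,0],"delta_rot":[0,0,0]},{"grip":1,"travel":[-28,43,0],"delta_rot":[0,0,0]},{"grip":1,"travel":[-28,43,0],"delta_rot":[0,0,0]}]}}

```text
time_s: 7.48
tcp_pos: [0.537, 0.0665, 0.0267]
orientation: [[-1.0, -0.017, 0.0], [-0.017, 1.0, -0.0], [-0.0, -0.0, -1.0]]
contact_force: [-1.0, -0.7, -0.4]
finger_gap: 0.997
```

Emit:
{"name": "send_rows", "arguments": {"moves": [{"grip":1,"travel":[0,-4,0],"delta_rot":[0,0,0]},{"grip":1,"travel":[0,-8,0],"delta_rot":[0,0,0]},{"grip":1,"travel":[0,-12,0],"delta_rot":[0,0,0]},{"grip":1,"travel":[0,-16,0],"delta_rot":[0,0,0]},{"grip":1,"travel":[0,-20,0],"delta_rot":[0,0,0]}]}}

```text
time_s: 8.1
tcp_pos: [0.5361, 0.0471, 0.0269]
orientation: [[-1.0, -0.018, -0.0], [-0.018, 1.0, 0.0], [0.0, 0.0, -1.0]]
contact_force: [0.2, 0.3, 0.3]
finger_gap: 0.995
```

```bash
python3 look.py 5
```

```text
8.1 [0.53610148 0.04708756 0.02687604] [0.21103433 0.29413281 0.26271203] 0.995193099230542
```

View pics/l5.png

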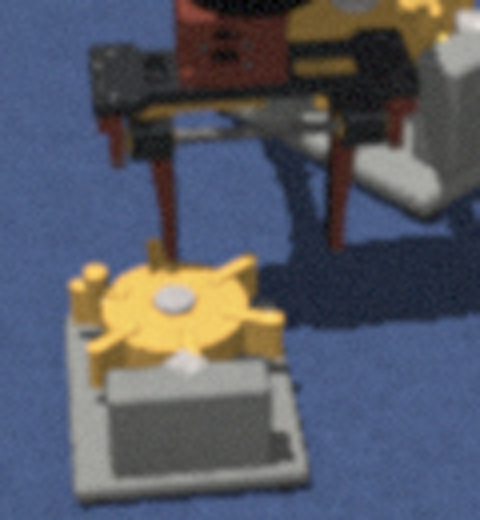

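Same behaviour as before. I'll finish the click, then retreat and check.

Emit:
{"name": "send_rows", "arguments": {"moves": [{"grip":1,"travel":[0,-5,0],"delta_rot":[0,0,0]},{"grip":1,"travel":[0,-10,0],"delta_rot":[0,0,0]},{"grip":1,"travel":[0,-15,0],"delta_rot":[0,0,0]},{"grip":1,"travel":[0,-19,0],"delta_rot":[0,0,0]},{"grip":1,"travel":[0,-23,0],"delta_rot":[0,0,0]}]}}

```text
time_s: 8.78
tcp_pos: [0.5366, 0.0237, 0.0268]
orientation: [[-1.0, -0.017, -0.0], [-0.017, 1.0, -0.0], [0.0, -0.0, -1.0]]
contact_force: [-0.4, 0.2, 0.0]
finger_gap: 1.003
```

Emit:
{"name": "send_rows", "arguments": {"moves": [{"grip":1,"travel":[0,0,0],"delta_rot":[0,0,0]},{"grip":1,"travel":[0,0,0],"delta_rot":[0,0,0]},{"grip":1,"travel":[0,0,0],"delta_rot":[0,0,0]},{"grip":1,"travel":[10,0,0],"delta_rot":[0,0,0]},{"grip":1,"travel":[28,0,0],"delta_rot":[0,0,0]}]}}

```text
time_s: 9.4
tcp_pos: [0.508, 0.0238, 0.0267]
orientation: [[-1.0, -0.018, -0.0], [-0.018, 1.0, -0.0], [0.0, -0.0, -1.0]]
contact_force: [-0.3, -0.4, -0.3]
finger_gap: 1.0
```

```bash
python3 look.py 6
```

```text
9.4 [0.50804869 0.02381689 0.02672926] [-0.32229073 -0.3908983  -0.31594694] 1.0001544817723356
```

View pics/l6.png

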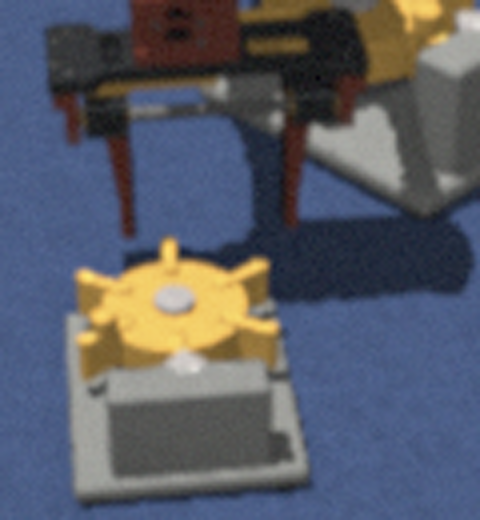

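```bash
python3 - <<'E'
from h import *
p,d=manip.get_image("scene");W=cloud("scene",d)
print("expect stud px",proj("scene",[[.6195,-.042,.066]]))
r=W[215:260,195:270].reshape(-1,3);c=p[215:260,195:270].reshape(-1,3).astype(int)
m=(c[:,2]-c[:,0]>70)&(r[:,2]>.061)&(r[:,2]<.075);print(m.sum(),r[m].round(3))
crop("scene",p,195,275,200,260,9,"pics/z6.png")
E
```

```text
expect stud px [[214.57693167 227.98729294]]
26 [[ 0.614 -0.043  0.065]
 [ 0.614 -0.041  0.065]
 [ 0.616 -0.039  0.066]
 [ 0.616 -0.037  0.066]
 [ 0.618 -0.045  0.065]
 [ 0.621 -0.043  0.067]
 [ 0.619 -0.041  0.066]
 [ 0.618 -0.039  0.064]
 [ 0.617 -0.037  0.063]
 [ 0.619 -0.035  0.065]
 [ 0.619 -0.046  0.063]
 [ 0.623 -0.043  0.066]
 [ 0.622 -0.041  0.065]
 [ 0.622 -0.039  0.065]
 [ 0.619 -0.037  0.063]
 [ 0.621 -0.035  0.064]
 [ 0.622 -0.046  0.063]
 [ 0.624 -0.043  0.064]
 [ 0.627 -0.041  0.066]
 [ 0.625 -0.039  0.065]
 [ 0.626 -0.037  0.065]
 [ 0.622 -0.035  0.062]
 [ 0.626 -0.044  0.063]
 [ 0.627 -0.041  0.063]
 [ 0.626 -0.039  0.063]
 [ 0.624 -0.037  0.061]]
```

View pics/z6.png

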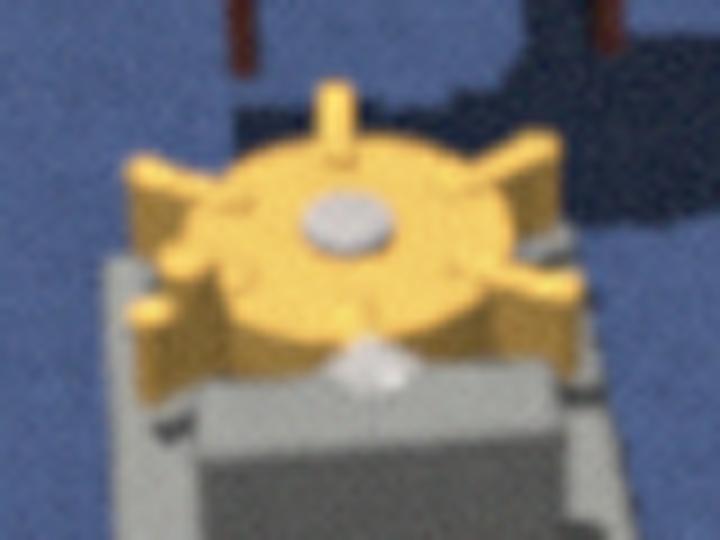

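The stud measures (0.620, -0.040, 0.065), with (0.6195, -0.042) expected one click short, so the wheel rests at -1.05. Now for the last click.

Emit:
{"name": "send_rows", "arguments": {"moves": [{"grip":1,"travel":[0,22,0],"delta_rot":[0,0,0]},{"grip":1,"travel":[0,43,0],"delta_rot":[0,0,0]},{"grip":1,"travel":[-5,43,0],"delta_rot":[0,0,0]},{"grip":1,"travel":[-28,43,0],"delta_rot":[0,0,0]},{"grip":1,"travel":[-28,43,0],"delta_rot":[0,0,0]}]}}

```text
time_s: 10.12
tcp_pos: [0.5369, 0.0665, 0.0267]
orientation: [[-1.0, -0.017, 0.0], [-0.017, 1.0, -0.0], [-0.0, -0.0, -1.0]]
contact_force: [-0.7, -0.5, 0.1]
finger_gap: 0.998
```

Emit:
{"name": "send_rows", "arguments": {"moves": [{"grip":1,"travel":[0,-4,0],"delta_rot":[0,0,0]},{"grip":1,"travel":[0,-8,0],"delta_rot":[0,0,0]},{"grip":1,"travel":[0,-12,0],"delta_rot":[0,0,0]},{"grip":1,"travel":[0,-16,0],"delta_rot":[0,0,0]},{"grip":1,"travel":[0,-20,0],"delta_rot":[0,0,0]}]}}

```text
time_s: 10.75
tcp_pos: [0.5361, 0.0471, 0.0269]
orientation: [[-1.0, -0.017, -0.0], [-0.017, 1.0, 0.0], [0.0, 0.0, -1.0]]
contact_force: [-0.9, 1.5, 0.1]
finger_gap: 0.999
```

Emit:
{"name": "send_rows", "arguments": {"moves": [{"grip":1,"travel":[0,-5,0],"delta_rot":[0,0,0]},{"grip":1,"travel":[0,-10,0],"delta_rot":[0,0,0]},{"grip":1,"travel":[0,-15,0],"delta_rot":[0,0,0]},{"grip":1,"travel":[0,-19,0],"delta_rot":[0,0,0]},{"grip":1,"travel":[0,-23,0],"delta_rot":[0,0,0]}]}}

```text
time_s: 11.38
tcp_pos: [0.5366, 0.0237, 0.0267]
orientation: [[-1.0, -0.017, -0.0], [-0.017, 1.0, -0.0], [0.0, -0.0, -1.0]]
contact_force: [0.1, -0.0, 0.1]
finger_gap: 0.999
```

Emit:
{"name": "send_rows", "arguments": {"moves": [{"grip":1,"travel":[0,0,0],"delta_rot":[0,0,0]},{"grip":1,"travel":[0,0,0],"delta_rot":[0,0,0]},{"grip":1,"travel":[0,0,0],"delta_rot":[0,0,0]},{"grip":1,"travel":[10,0,0],"delta_rot":[0,0,0]},{"grip":1,"travel":[28,0,0],"delta_rot":[0,0,0]}]}}

```text
time_s: 12.0
tcp_pos: [0.508, 0.0238, 0.0267]
orientation: [[-1.0, -0.018, -0.0], [-0.018, 1.0, 0.0], [0.0, 0.0, -1.0]]
contact_force: [0.2, -0.7, 0.5]
finger_gap: 1.001
```

```bash
python3 look.py 7; python3 - <<'E'
from h import *
p,d=manip.get_image("scene");W=cloud("scene",d)
r=W[200:260,195:275].reshape(-1,3);c=p[200:260,195:275].reshape(-1,3).astype(int)
m=(c[:,2]-c[:,0]>70)&(r[:,2]>.061)&(r[:,2]<.075);print(m.sum(),r[m].mean(0).round(3))
crop("scene",p,195,275,200,260,9,"pics/z7.png")
E
```

```text
12.0 [0.50802024 0.02384697 0.0266956 ] [ 0.22525052 -0.71389268  0.4995394 ] 1.0005515485607508
24 [ 0.645 -0.001  0.065]
```

View pics/z7.png

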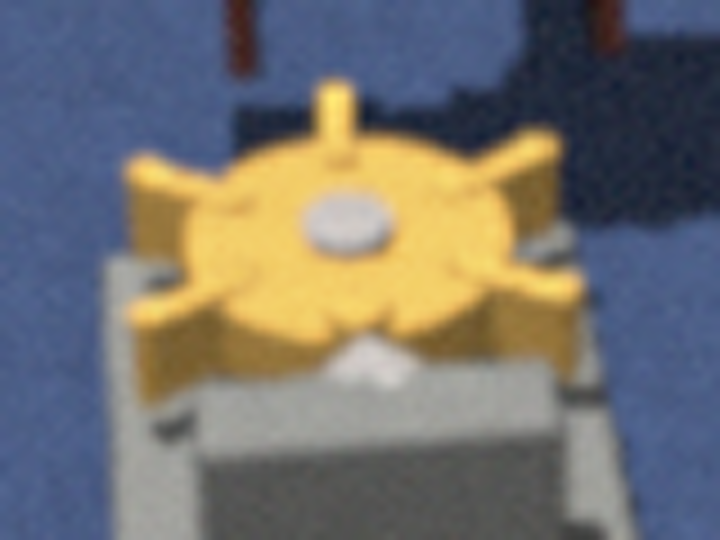

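The stud is at (0.645, -0.001), right at the pointer. I'll lift clear, straight up, and do a final check.

Emit:
{"name": "send_rows", "arguments": {"moves": [{"grip":1,"travel":[0,0,-30],"delta_rot":[0,0,0]},{"grip":1,"travel":[0,0,-70],"delta_rot":[0,0,0]},{"grip":1,"travel":[20,0,-120],"delta_rot":[0,0,0]},{"grip":1,"travel":[60,0,-150],"delta_rot":[0,0,0]},{"grip":1,"travel":[60,0,-150],"delta_rot":[0,0,0]}]}}

```text
time_s: 12.72
tcp_pos: [0.4492, 0.0228, 0.181]
orientation: [[-1.0, -0.018, 0.008], [-0.018, 1.0, -0.0], [-0.008, -0.0, -1.0]]
contact_force: [1.3, -0.1, 0.3]
finger_gap: 1.002
```

```bash
python3 - <<'E'
from h import *
p,d=manip.get_image("scene");cv2.imwrite("pics/final.png",p)
W=cloud("scene",d);r=W[200:260,195:275].reshape(-1,3);c=p[200:260,195:275].reshape(-1,3).astype(int)
m=(c[:,2]-c[:,0]>70)&(r[:,2]>.061)&(r[:,2]<.075);print(m.sum(),r[m].mean(0).round(3))
a=cv2.imread("pics/scene0.png");df=cv2.absdiff(a,p).max(2)
for n,(u0,u1,v0,v1) in dict(plate_post=(200,270,240,275),lamp=(320,365,178,250),bell=(118,156,230,285),diya=(210,260,285,325)).items(): print(n,(df[v0:v1,u0:u1]>50).sum())
print(manip.read_state()["contact_force"])
E
```

```text
22 [ 0.644 -0.001  0.064]
plate_post 1
lamp 0
bell 0
diya 0
[ 0.41451128  0.14235009 -0.51004519]
```

View pics/final.png

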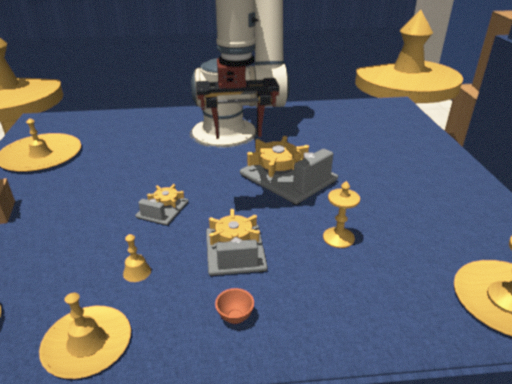

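In the last picture the stud is at the pointer on the middle counter (235,245), the brassware hasn't moved and the arm is clear.

```bash
python3 -c "
from cell import manip
print(manip.job_done())"
```

```text
the job is handed in; nothing more can be done
None
```

The middle-sized counter is zeroed and the job is handed in. I flicked its front lug counter-clockwise three times with the outer side of one finger, starting from three clicks short.

- **One click short:** the stud measured (0.620, -0.040) m against an expected (0.6195, -0.042). It rested there for more than 0.2 s before the last flick.
- **At the pointer:** after the last click the stud measured about (0.644, -0.001), where about (0.642, -0.002) was expected.
- **Surroundings:** comparing first and last pictures, the counter's plate and post, the lamp, the bell and the bowl show no movement. The wrist force in my readings stayed under 2 N, and the arm ended well clear.
- **One disagreement:** in the picture the fingertips looked about 23–26 mm higher than the stated tool geometry. I chose a finger height that works for both, and it pushed the lugs as intended.

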